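# Gather the metal samples in the tote's red corner under the inspection light

### The job

Turn the inspection light up for a look at the samples: slide the dimmer's black knob along its track until it lines up with the yellow marker. Then lift the blue tote off the bench by its bar handle and tilt it so that all four loose steel samples slide together into its red corner. Finish while still holding the tote up like that, clear of the bench and tilted, with the samples gathered and still, the dimmer still at its marker, and the other things on the bench left where they are.

Things in the scene. Friction and masses are not known exactly. Their poses are not given: they have to be found in the camera images.
- dimmer (a joint): position of the black knob along the track of the lamp's dimmer, in m: 0 at one end, 0.12 at the other; it grows along dimmer_base's +y axis. Friction (about 1.5 N) keeps it where it is left; no spring.
- dimmer_top (a point): centre of the top face of the black knob. The knob is 24 mm across the track (x of dimmer_base), 18 mm along it (y) and stands 34 mm high above the dimmer box; a white line across its top marks its middle
- dimmer_base: grey desk box of the dimmer, fixed to the bench: 100 mm (x) by 190 mm (y), 28 mm high; origin at the centre of its underside; the track runs along its y axis through its middle, white scale ticks on its -x side
- marker: small yellow block fixed on top of the dimmer box beside the track (34 mm from the track's line, on the +x side), 16 mm (x) by 6 mm (y, along the track), 14 mm high; origin at the centre of its underside; its axes are those of the dimmer box. The knob lines up with it when both have the same place along the track
- tote: loose blue open-topped tote, outside 200 mm (x) by 150 mm (y) by 60 mm high, walls and floor 4 mm, about 0.3 kg; origin at the centre of its underside, z up out of its mouth. Its +x +y corner is red (walls and a floor patch). A grey bar handle spans it along x above the middle (see tote_handle). It starts level, turned any way
- tote_handle (a point): centre of the bar of the tote's handle, 105 mm above the tote's underside. The bar is 200 mm long along the tote's x, 18 mm wide (y) and 24 mm high, with 33 mm free between it and the rim; it carries the whole tote and lies over its middle
- red_corner (a point): the red inside corner of the tote, on its inner floor where the two red walls meet: at (96, 71, 4) mm in the tote's frame
- sample0: loose steel sample disc lying flat in the tote, 20 mm diameter, 12 mm high, 30 g; origin at the centre of its underside. Smooth: it slides along the tote's floor and walls once the tote is tilted by about 20 degrees or more; 28 degrees moves it surely
- sample1: another such disc, like sample0
- sample2: another such disc, like sample0
- sample3: another such disc, like sample0
- brush: bystander: cleaning brush lying flat, 160 mm long, up to 42 mm wide, 20 mm high, wooden handle; origin at the centre of its underside
- ref_block: bystander: upright brass cylinder, 40 mm diameter, 30 mm high; origin at the centre of its underside
- reagent: bystander: closed clear bottle, 60 mm diameter, 120 mm high; origin at the centre of its underside
- dish: bystander: low glass dish, 90 mm across, 20 mm high; origin at the centre of its underside
- wrench: bystander: steel wrench lying flat, 180 mm long, 38 mm wide, 8 mm high; origin at the centre of its underside
- mug: bystander: white mug, 80 mm across plus a handle, 90 mm high; origin at the centre of its underside
Not all that is in view belongs to the job. There is more than one size of the tote; the one meant has the size given above.

How it is judged (in metres and radians):
On the way, in this order (a step that is already met when the one before it is completed fails the run):
1. the dimmer's knob stands in line with the yellow marker (within 6 mm) (y of dimmer_top in the frame of marker between -0.006 and 0.006 m), for 0.4 s.
2. the tote is held by the fingers, off the bench (height (world z) of red_corner above 0.03 m and contact force between the fingers and tote above 2 N), for 0.3 s.
At the end, for the whole second after the job is handed in: The dimmer's knob is within 6 mm of the marker along the track; the fingers hold the tote (more than 2 N) with its red corner more than 30 mm above the bench, tilted between 0.2 and 0.9 rad and still; all four samples lie still within 80 mm of the red inside corner (all of step 1 and all of step 2 and angle between tote's own z axis and vertical between 0.2 and 0.9 rad and linear speed of each of tote, sample0, sample1, sample2, sample3 below 0.03 m/s and distance between each of sample0, sample1, sample2, sample3 and red_corner below 0.08 m); the arm keeps its last pose, push and grip.
It fails at once if a bystander is pushed more than 30 mm from its place (distance of any of brush, ref_block, reagent, dish, wrench, mug from where it was at the start of the episode above 0.03 m).
It also fails if it takes over 58 s, if anything falls off the work surface, if the arm or the gripper's body presses on something with over 40 N, if the wrist force passes 120 N, or if a joint passes its speed limit or range.

### The arm

A 6-joint arm with a two-finger parallel gripper is mounted at the origin on the work surface. World frame = base frame: x ahead of the robot, y to its left, z up, the work surface at z = 0. Lengths are in mm, angles in degrees, forces in N, time in s.
With the tool pointing down it reaches from about 325 to 900 mm from the base axis. Payload 6.1 kg.
Tool frame: the origin (TCP) lies at the very end of the fingers, on their centre line; the grasp point (between the pads) lies behind it (r.tcp_to_grasp is the z of the grasp point in the tool frame, in mm); z points along the fingers, y is the line along which they close (so a half turn about z gives the same grasp; the last joint's range is limited). The gripper opens to 87 mm and grips with 3 to 60 N. Pads are 19 mm wide; open, the fingers measure 117 mm over their backs; the gripper's body (75 mm by 190 mm) begins 51 mm behind the grasp point.
Start: joints at [63.994, 12.628, 87.462, -0, 79.91, -7.225], TCP at [201.224, 591.713, 222.538] pointing down, gripper open.
Joint ranges: [-170.65, 170.65], [-52.31, 119.04], [5.05, 147.46], [-71.25, 251.25], [11.57, 151.72], [-153.62, 153.62]. Speed limits (degrees/s): [147.25, 147.25, 172.46, 180, 180, 180].

### API

Orientations are given as a 3x3 rotation matrix whose columns are the frame's x, y, z axes.
In Python, from rig import monitor, eyes, close_job, finder, r gives the robot as it stands.
- The arm moves only by the tool step_arm, never from a script. Its argument "rows" is one flat list of numbers, 7 for each row, row after row: the shift along the tool's x, y, z in m, then the turn, a rotation vector about the tool's x, y, z in rad, then the finger opening in m, from 0 to 0.087. In form: [x, y, z, rx, ry, rz, gripper, x, y, z, rx, ry, rz, gripper, ...]. A call has 1 to 10 rows; each row shifts and turns the commanded pose from where the row before left it, along the tool's axes as they then stand; what a row does not reach is not made up. A row lasts 1/12 s, in which the tool goes at most 41.7 mm and 7.16 degrees, less where a joint would pass 70% of its speed; a pose out of reach is approached as far as the arm can. A call with a gripper value outside its range is refused whole. The fingers move at their own pace and stop on an object; the grip force is fixed at half the most. Time passes only in rows, so rows that do not move let the fingers close. It gives the time, the measured TCP pose, the force, the opening and the grip force at its end, in the units of the state.
- monitor.get_state(): the state, without advancing time (a new reading comes with each control period).
- eyes.snapshot(name): name is "scene" or "top" or "wrist"; returns a dict with "img" (420x560x3 uint8, blue, green, red), "z_map" (420x560 float32, mm along the optical axis (not along the pixel's ray), 0 where there is no reading), "intrinsics" (3x3 intrinsics, pixels), "R" (3x3) and "t" (3): a world point X has camera coordinates R X + t; the wrist camera has in their place "hand_eye" (4x4, takes a point from camera to tool coordinates, whose origin is the TCP and whose axes are the flange's). Camera axes: x right, y down, z forward; pixel columns grow to the right and rows downward; lengths in mm; the calibration is good to about 2 mm. A picture is of the moment at which its call begins: read the wrist's pose just before it.
- close_job(): hands the job in; it is judged then, once.
Trained networks look in a picture, given as the dict that the camera call returned (one of the last four; its "shot" number tells which), for a name from the list of things; names that differ only in an ending like _2 or _b are one class to them, and where a whole thing is asked for, a point or a joint stands for the part that bears it (a point fixed in the world has none). Each returns a list of dicts, best first, with "p" (0 to 1); they miss things now and then, are a little off and sometimes report something else, mostly with a low value. They report only what shows in the picture. A call takes as long as a camera call. They do not tell look-alikes from the thing itself.
- finder.find_in(thing, picture): "extent" ([left, top, right, bottom] as shares, 0 to 1, of the picture: columns of its width, rows of its height, round what is visible of it).
- finder.pinpoint(thing, picture): "xy" ([column, row] as shares, 0 to 1, of the picture: columns of its width, rows of its height: a listed point, or the origin of a listed thing).
The state is a dict: "t": time; "q": joint angles; "joint_velocities": joint speeds; "tau": joint torques, N m; "ee_pos": TCP position; "eef_rot": TCP orientation; "contact_force": force on the tool from outside, world axes, zero at the start; "moment": the same for the moment, N m; "gripper_width": opening from 0.0 (shut) to 1.0 (fully open); "gripper_force": force on a finger pad.
Only numpy, scipy, OpenCV 4.12 (cv2) and the standard library are available. Lean on these libraries where they do the work, as an engineer would, in place of code of your own. Each camera call takes 0.05 s, during which the arm holds its last target. There are 200 camera calls.

## Working session

There is one attempt and no reset: what is moved stays moved. The work goes in short steps, Python scripts to look and compute and a tool call to move; the robot and the scene stay as the last step left them, time stands still between calls to the robot, and variables do not carry over. Pictures are saved under pics/ and viewed, at most 10 in all, crops included, and the job is handed in when it is done.

Besides the shell and the picture viewer there is one more tool, called after "Call:" by a JSON object that holds its "api" and its "payload", one argument or row to a line. step_arm: Moves the arm, as the interface text tells. Its arguments: {"type":"object","properties":{"rows":{"type":"array","items":{"type":"number"}}},"required":["rows"]}

```bash
ls; mkdir -p pics; cat > h.py <<'E'
import numpy as np, cv2
from rig import monitor, eyes, close_job, finder, r
def pt(s,u,v,z=None,plane=None):
    """world point of pixel; z depth or on horizontal plane height"""
    K=s["intrinsics"];d=np.linalg.inv(K)@[u,v,1.]
    R=np.array(s["R"]);t=np.array(s["t"]);c=-R.T@t;w=R.T@d
    if plane is not None: return c+w*(plane-c[2])/w[2]
    if z is None: z=s["z_map"][int(round(v)),int(round(u))]
    return c+w*z
def cloud(s):
    Z=s["z_map"];v,u=np.mgrid[:420,:560]
    d=np.stack([u,v,np.ones_like(u)],-1)@np.linalg.inv(s["intrinsics"]).T*Z[...,None]
    return (d-np.array(s["t"]))@np.array(s["R"])
E
python3 - <<'E'
from h import *
st=monitor.get_state();print(st["t"],r.tcp_to_grasp)
for n in("scene","top"):
    s=eyes.snapshot(n);np.savez("pics/"+n,**{k:s[k] for k in("img","z_map","intrinsics","R","t")})
    cv2.imwrite(f"pics/{n}0.png",cv2.resize(s["img"],(800,600),interpolation=cv2.INTER_CUBIC))
    for k in("tote","tote_handle","red_corner","dimmer_top","dimmer_base","marker"):
        for q in finder.pinpoint(k,s)[:3]:
            u,v=q["xy"][0]*560,q["xy"][1]*420
            print(n,k,round(q["p"],2),round(u),round(v),pt(s,min(u,559),min(v,419)).round())
E
```

```text
pics
0.0 -18.700000000000003
scene tote 0.83 253 260 [ 476. -137.    7.]
scene tote 0.77 312 150 [234. 293.   1.]
scene tote_handle 0.79 248 237 [ 471. -141.  117.]
scene tote_handle 0.73 313 138 [243. 286.  70.]
scene red_corner 0.84 212 265 [ 439. -245.   40.]
scene red_corner 0.78 298 171 [281. 191.   3.]
scene red_corner 0.17 363 212 [573. 196.  64.]
scene dimmer_top 0.49 363 207 [546. 230.  31.]
scene dimmer_base 0.93 369 209 [1012. -448.  999.]
scene marker 0.56 381 209 [583. 271.  27.]
top tote 0.86 186 296 [231. 260.  88.]
top tote 0.68 314 222 [ 467. -140.    2.]
top tote_handle 0.94 315 216 [ 469. -134.  118.]
top tote_handle 0.73 181 294 [237. 274.  91.]
top tote_handle 0.35 194 198 [547. 255.  27.]
top red_corner 0.93 346 231 [ 435. -246.    1.]
top red_corner 0.91 208 284 [267. 207.   3.]
top dimmer_top 0.63 209 190 [564. 200.  63.]
top dimmer_top 0.31 196 197 [551. 248.  27.]
top dimmer_base 0.66 197 199 [543. 246.  25.]
```

View pics/top0.png

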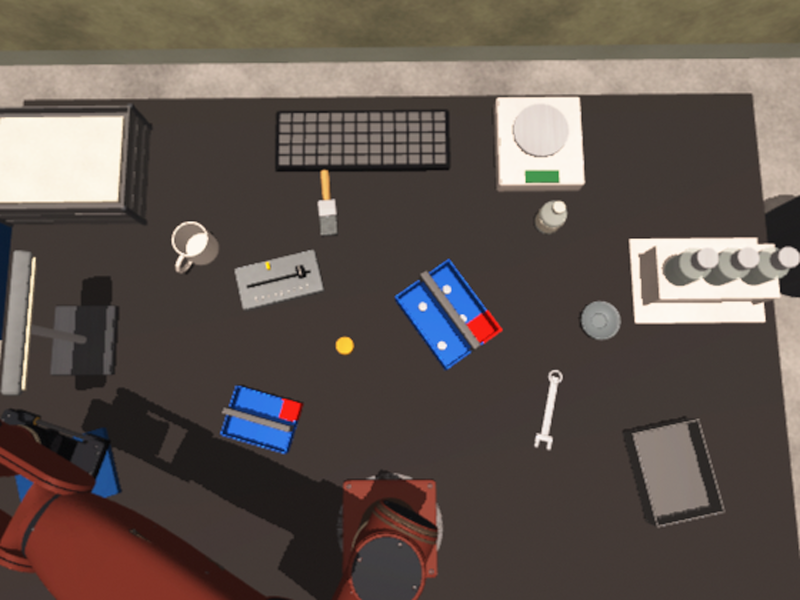

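View pics/scene0.png

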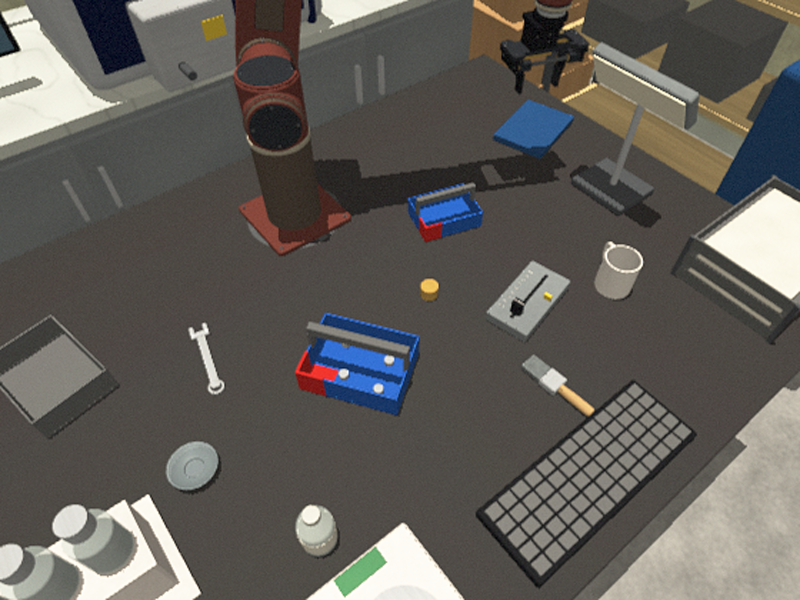

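Top view (800 px): there are two blue totes. The large one is at (450,313) with discs inside, and the small one is at (262,418). The dimmer box is at (280,278), its knob at (302,271) and the yellow marker at (267,265). I'll measure the sizes and confirm with a crop.

```bash
python3 - <<'E'
from h import *
s=dict(np.load("pics/top.npz"));P=cloud(s);img=s["img"];hsv=cv2.cvtColor(img,cv2.COLOR_BGR2HSV);X,Y,Z=P[...,0],P[...,1],P[...,2]
def rect(m,n):
    p=P[m];q=cv2.minAreaRect(p[:,:2].astype(np.float32));print(n,m.sum(),np.round(q[0],1),np.round(q[1],1),round(q[2],1),"z",np.percentile(p[:,2],[5,50,95]).round(1))
def box(u0,v0,u1,v1):
    m=np.zeros((420,560),bool);m[int(v0*.7):int(v1*.7),int(u0*.7):int(u1*.7)]=1;return m
b=box(225,240,335,315)
rect(b&(Z>15)&(Z<36),"dimmer")
rect(b&(Z>48),"knob")
mk=b&(hsv[...,1]>150)&(hsv[...,0]>20)&(hsv[...,0]<35);rect(mk,"marker")
for n,bb in(("big",box(385,250,510,375)),("small",box(212,380,308,460))):
    blue=((hsv[...,0]>100)&(hsv[...,0]<130)|(hsv[...,0]<6)|(hsv[...,0]>175))&(hsv[...,1]>120)
    rect(bb&blue&(Z>25),n+" rim"); rect(bb&(Z>(95 if n=="big" else 62)),n+" handle")
    rect(bb&((hsv[...,0]<6)|(hsv[...,0]>175))&(hsv[...,1]>150),n+" red")
dis=box(385,250,510,375)&(hsv[...,1]<60)&(img[...,0]>150)
k,l,st,c=cv2.connectedComponentsWithStats(dis.astype(np.uint8))
for i in range(1,k):
    if st[i,4]>4: print("disc",c[i].round(),P[l==i].mean(0).round(),st[i,4])
a=cv2.resize(img[160:265,150:360],(800,400),interpolation=cv2.INTER_CUBIC);cv2.imwrite("pics/crop1.png",a)
E
```

```text
dimmer 1666 [557.1 250.7] [102.5 190.7] 13.5 z [22.9 28.6 33.4]
knob 62 [446.1 105.6] [433.1  52.5] 42.3 z [  52.    63.9 1448.2]
marker 12 [585.7 275.6] [17.   8.5] 18.7 z [26.8 41.4 46.7]
big rim 525 [431.9 -81. ] [200.2 285.5] 34.7 z [ 29.   57.8 117.3]
big handle 463 [412.7 -53.6] [199.5 219.1] 34.8 z [ 104.6  117.5 1448.2]
big red 336 [ 376.2 -127.6] [ 59.3 298.7] 34.7 z [ 0.4  7.2 65.5]
small rim 298 [226.4 174.6] [377.3 131.3] 82.9 z [27.5 44.  83.2]
small handle 261 [240.8 166.4] [ 51.  374.6] 0.6 z [  80.2   87.8 1448.2]
small red 183 [252. 113.] [265.2  47.7] 86.7 z [-0.7  5.9 48.5]
disc [312. 202.] [ 531. -137.   16.] 28
disc [296. 214.] [483. -78.  66.] 28
disc [324. 222.] [ 461. -170.   44.] 18
disc [309. 242.] [ 401. -123.   15.] 30
```

View pics/crop1.png

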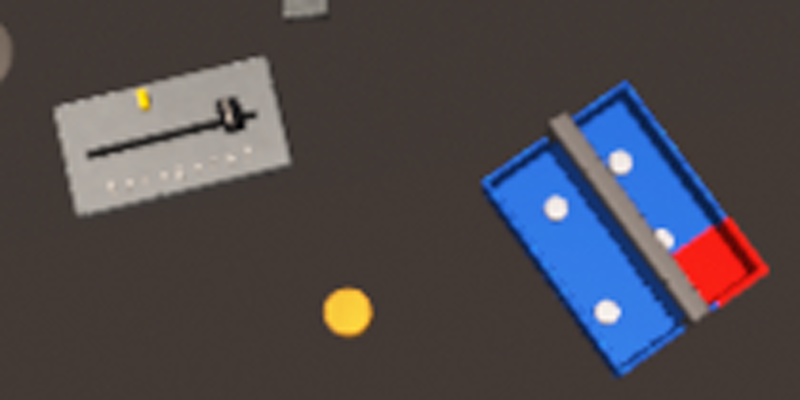

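The crop shows the big tote at (625,230), with four discs and a red right-hand corner. The knob is at (231,113) and the marker at (143,98). Next I'll measure again with depth dropouts removed.

```bash
python3 - <<'E'
from h import *
s=dict(np.load("pics/top.npz"));P=cloud(s);img=s["img"];hsv=cv2.cvtColor(img,cv2.COLOR_BGR2HSV);X,Y,Z=P[...,0],P[...,1],P[...,2]
ok=Z<300
def rect(m,n):
    m=cv2.morphologyEx((m&ok).astype(np.uint8),cv2.MORPH_OPEN,np.ones((2,2),np.uint8))>0
    p=P[m];q=cv2.minAreaRect(p[:,:2].astype(np.float32));print(n,m.sum(),np.round(q[0],1),np.round(q[1],1),round(q[2],1),"z",np.percentile(p[:,2],[5,50,95]).round(1), "mean",p.mean(0).round(1))
def box(u0,v0,u1,v1):
    m=np.zeros((420,560),bool);m[int(v0*.7):int(v1*.7),int(u0*.7):int(u1*.7)]=1;return m
b=box(225,240,335,315)
rect(b&(Z>15)&(Z<36),"dimmer"); rect(b&(Z>50),"knob"); rect(b&(Z>36)&(Z<48),"marker")
q=box(385,250,510,375)
rect(q&(Z>50)&(Z<75),"rim"); rect(q&(Z>100),"handle"); rect(q&(Z<20)&(Z>-5)&(hsv[...,1]>120),"floor")
rect(q&((hsv[...,0]<6)|(hsv[...,0]>175))&(hsv[...,1]>150)&(Z>45),"redrim")
q=box(212,380,308,460);rect(q&(Z>35)&(Z<55),"small rim")
# pixel->plane
f=lambda u,v,h:pt(s,150+u*210/800,160+v*105/400,plane=h).round(1)
print("knob top",f(231,113,62),"marker top",f(143,98,42),"track ends",f(88,155,28),f(256,115,28))
print("handle ends",f(560,118,117),f(697,316,117))
for u,v in((625,84),(484,182),(620,377),(768,270)):print("rim",f(u,v,60))
st=monitor.get_state();print(st["ee_pos"],np.array(st["eef_rot"]).round(3).tolist())
E
```

```text
dimmer 1656 [416.9 176. ] [447.2 208. ] 28.0 z [14.5 28.5 33.8] mean [550.8 247.4  31. ]
knob 45 [419.8  92.9] [378.3  18.3] 34.1 z [31.4 62.6 67.4] mean [560.5 188.5  88.1]
marker 6 [581.9 270.7] [2.4 8.7] 80.7 z [30.1 37.3 45.8] mean [581.2 271.   37.6]
rim 192 [ 470.6 -143.7] [201.9 163.7] 35.0 z [ 1.  57.3 65.1] mean [ 484.6 -161.6   45.5]
handle 422 [422.2 -60.1] [212.7 236.6] 33.8 z [ 19.6 117.2 121.4] mean [ 465.3 -138.7  114.1]
floor 1874 [428.4 -81.5] [193.7 282.4] 34.8 z [-0.2  5.  15.7] mean [ 466.8 -140.2   13.5]
redrim 55 [ 439.1 -244.1] [38.6 59. ] 89.1 z [ 0.5 59.7 65.5] mean [ 441.8 -241.4   45.8]
small rim 90 [235.1 281.2] [150.4 118.1] 74.2 z [ 4.  28.3 47.9] mean [243.7 292.6  28.2]
knob top [566.3 194.4  62. ] marker top [584.5 273.4  42. ] track ends [537.7 322.7  28. ] [571.7 178.   28. ]
handle ends [547.9 -81.3 117. ] [ 386.1 -187.8  117. ]
rim [ 588.9 -139.5   60. ]
rim [505.5 -19.2  60. ]
rim [ 341.3 -130.    60. ]
rim [ 429.1 -255.2   60. ]
[201.22046824 591.7246257  222.56938677] [[-0.947, 0.322, -0.0], [0.322, 0.947, 0.0], [0.0, 0.0, -1.0]]
```

```bash
cat >> h.py <<'E'
from scipy.spatial.transform import Rotation as Ro
def plan(pos,R,n=None,start=None):
    """constant tool-axis row (m, rad) repeated n times from start (or measured pose) to the target"""
    if start is None:
        st=monitor.get_state();start=(st["ee_pos"],st["eef_rot"])
    p0,R0=np.array(start[0]),np.array(start[1]);d=R0.T@(np.array(pos)-p0)/1000
    w=Ro.from_matrix(R0.T@R).as_rotvec()
    n=n or int(max(np.ceil(np.linalg.norm(d)/.036),np.ceil(np.linalg.norm(w)/.11),1))
    S=sum(Ro.from_rotvec(w/n*k).as_matrix() for k in range(n))
    print("n",n,"row",np.round(np.linalg.solve(S,d),4),np.round(w/n,4));return pos,R
def down(yaw):
    """tool pointing down with its y axis at yaw (deg)"""
    a=np.deg2rad(yaw);y=np.array([np.cos(a),np.sin(a),0]);z=np.array([0,0,-1.]);return np.c_[np.cross(y,z),y,z]
E
python3 - <<'E'
from h import *
a=plan([530,205,190],down(103.5),16)
E
```

```text
n 16 row [-0.0223 -0.0231  0.002 ] [ 0.     -0.     -0.0352]
```

Call:
{"api": "step_arm", "payload": {
  "rows": [-0.0223, -0.0231, 0.002, 0, 0, -0.0352, 0.06, -0.0223, -0.0231, 0.002, 0, 0, -0.0352, 0.06, -0.0223, -0.0231, 0.002, 0, 0, -0.0352, 0.06, -0.0223, -0.0231, 0.002, 0, 0, -0.0352, 0.06, -0.0223, -0.0231, 0.002, 0, 0, -0.0352, 0.06, -0.0223, -0.0231, 0.002, 0, 0, -0.0352, 0.06, -0.0223, -0.0231, 0.002, 0, 0, -0.0352, 0.06, -0.0223, -0.0231, 0.002, 0, 0, -0.0352, 0.06]
}}

```text
t: 1.37
ee_pos: [338.5, 373.9, 206.7]
eef_rot: [[-0.999, 0.044, 0.0], [0.044, 0.999, 0.0], [-0.0, 0.0, -1.0]]
contact_force: [1.3, -0.2, 0.6]
gripper_width: 0.692
gripper_force: 0.0
```

Call:
{"api": "step_arm", "payload": {
  "rows": [-0.0223, -0.0231, 0.002, 0, 0, -0.0352, 0.06, -0.0223, -0.0231, 0.002, 0, 0, -0.0352, 0.06, -0.0223, -0.0231, 0.002, 0, 0, -0.0352, 0.06, -0.0223, -0.0231, 0.002, 0, 0, -0.0352, 0.06, -0.0223, -0.0231, 0.002, 0, 0, -0.0352, 0.06, -0.0223, -0.0231, 0.002, 0, 0, -0.0352, 0.06, -0.0223, -0.0231, 0.002, 0, 0, -0.0352, 0.06, -0.0223, -0.0231, 0.002, 0, 0, -0.0352, 0.06, 0, 0, 0, 0, 0, 0, 0.06]
}}

```text
t: 2.12
ee_pos: [533.2, 201.6, 190.3]
eef_rot: [[-0.973, -0.231, 0.002], [-0.231, 0.973, -0.002], [-0.002, -0.002, -1.0]]
contact_force: [-0.9, -0.2, 0.5]
gripper_width: 0.689
gripper_force: 0.0
```

```bash
cat >> h.py <<'E'
def wrist():
    """wrist snapshot with world extrinsics R,t filled in"""
    st=monitor.get_state();s=eyes.snapshot("wrist");H=np.array(s["hand_eye"])
    T=np.eye(4);T[:3,:3]=st["eef_rot"];T[:3,3]=st["ee_pos"];T=np.linalg.inv(T@H);s["R"]=T[:3,:3];s["t"]=T[:3,3];return s
E
python3 - <<'E'
from h import *
s=wrist();cv2.imwrite("pics/w1.png",s["img"]);np.savez("pics/w1",**{k:s[k] for k in("img","z_map","intrinsics","R","t")})
st=monitor.get_state();print(st["t"],st["ee_pos"].round(1) if hasattr(st["ee_pos"],'round') else st["ee_pos"])
for k,h in(("dimmer_top",62),("marker",28),("dimmer_base",None)):
    for q in finder.pinpoint(k,s)[:2]:
        u,v=q["xy"][0]*560,q["xy"][1]*420;print(k,round(q["p"],2),round(u),round(v),pt(s,u,v,plane=h or 0).round(1))
E
```

```text
2.1667 [531.1 203.3 190.2]
dimmer_top 0.95 270 239 [568.3 202.   62. ]
marker 0.6 344 259 [584.6 279.6  28. ]
dimmer_base 0.65 325 216 [553.3 254.9   0. ]
```

View pics/w1.png

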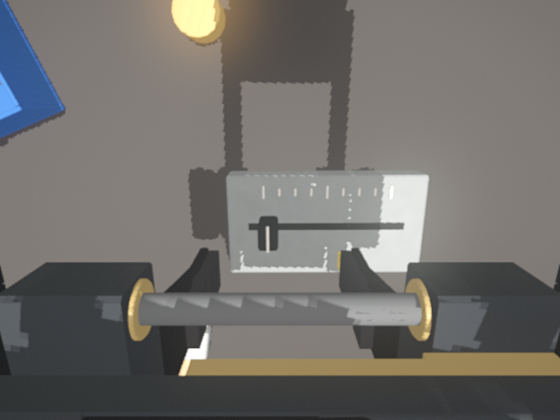

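The wrist view shows the knob at (267,236) and the marker at (340,260), half hidden by a finger. I'll move 50 mm further out so both are clear.

Call:
{"api": "step_arm", "payload": {
  "rows": [-0.03, 0, 0, 0, 0, 0, 0.06, -0.03, 0, 0, 0, 0, 0, 0.06, 0, 0, 0, 0, 0, 0, 0.06, 0, 0, 0, 0, 0, 0, 0.06]
}}

```text
t: 2.65
ee_pos: [587.3, 220.4, 190.0]
eef_rot: [[-0.972, -0.235, -0.001], [-0.235, 0.972, -0.0], [0.001, 0.0, -1.0]]
contact_force: [-0.3, -0.7, 0.1]
gripper_width: 0.688
gripper_force: 0.0
```

```bash
python3 - <<'E'
from h import *
s=wrist();np.savez("pics/w2",**{k:s[k] for k in("img","z_map","intrinsics","R","t")})
st=monitor.get_state();print(st["t"],st["ee_pos"])
for k,h in(("dimmer_top",62),("marker",28)):
    for q in finder.pinpoint(k,s)[:2]:
        u,v=q["xy"][0]*560,q["xy"][1]*420;print(k,round(q["p"],2),round(u),round(v),pt(s,u,v,plane=h).round(1))
hsv=cv2.cvtColor(s["img"],cv2.COLOR_BGR2HSV);m=(hsv[...,0]>20)&(hsv[...,0]<35)&(hsv[...,1]>150)
k,l,S,c=cv2.connectedComponentsWithStats(m.astype(np.uint8))
for i in range(1,k):
    if S[i,4]>20: print("yellow",S[i],pt(s,*c[i],plane=42).round(1))
P=cloud(s);Z=P[...,2];q=(np.hypot(P[...,0]-567,P[...,1]-197)<40)&(Z>52)&(Z<68)
print("knob",q.sum(),np.median(P[q],0),cv2.minAreaRect(P[q][:,:2].astype(np.float32)))
q=(np.hypot(P[...,0]-553,P[...,1]-250)<125)&(Z>20)&(Z<33)
print("box",q.sum(),cv2.minAreaRect(P[q][:,:2].astype(np.float32)))
cv2.imwrite("pics/w2.png",cv2.resize(s["img"][140:350,170:450],None,fx=2.8,fy=2.8,interpolation=cv2.INTER_CUBIC))
E
```

```text
2.7 [586.63393965 220.28167077 190.21193098]
dimmer_top 0.8 260 175 [568.3 199.3  62. ]
marker 0.66 337 204 [585.4 276.3  28. ]
knob 624 [567.73269921 199.20714521  61.62241924] ((568.4703369140625, 199.16213989257812), (23.625572204589844, 17.708471298217773), 13.189821243286133)
box 21092 ((556.046630859375, 253.03955078125), (100.28470611572266, 190.3612823486328), 13.546774864196777)
```

View pics/w2.png

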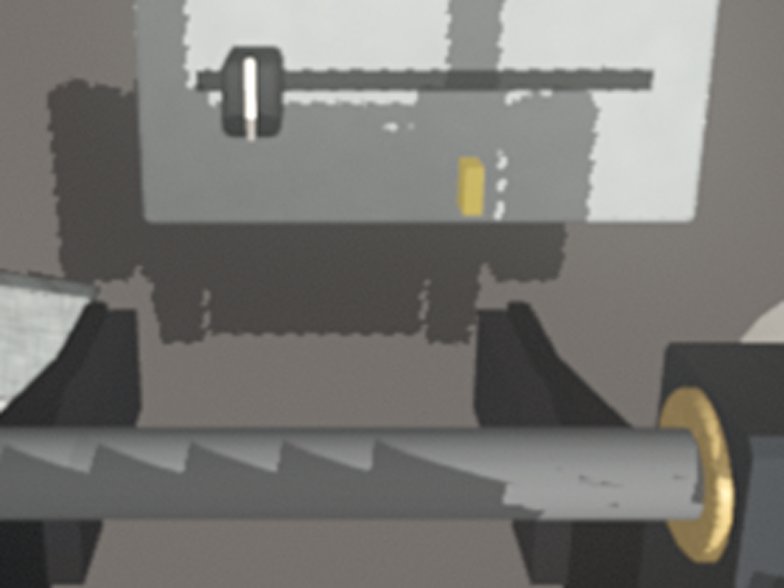

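```bash
python3 - <<'E'
from h import *
s=dict(np.load("pics/w2.npz"));P=cloud(s);Z=P[...,2]
q=(np.hypot(P[...,0]-585,P[...,1]-276)<22)&(Z>38)&(Z<46);m=cv2.minAreaRect(P[q][:,:2].astype(np.float32));print(q.sum(),m)
y=np.array([-.2334,.9724]);k=np.array([568.4,199.2])
print("shift",(m[0]-k)@y,(m[0]-k)@[.9724,.2334])
a=plan([568.4,199.2,64+16],down(103.5));a=plan([568.4,199.2,40],down(103.5),2,a)
E
```

```text
130 ((585.0364379882812, 275.9920959472656), (16.26910400390625, 6.314812660217285), 12.99910831451416)
shift 70.78968947265626 34.100547493896514
n 4 row [ 0.0056 -0.004   0.0277] [ 0.     -0.0001  0.0002]
n 2 row [0.   0.   0.02] [0. 0. 0.]
```

Call:
{"api": "step_arm", "payload": {
  "rows": [0.0056, -0.004, 0.0277, 0, 0, 0, 0.06, 0.0056, -0.004, 0.0277, 0, 0, 0, 0.06, 0.0056, -0.004, 0.0277, 0, 0, 0, 0.06, 0.0056, -0.004, 0.0277, 0, 0, 0, 0.06, 0, 0, 0.015, 0, 0, 0, 0.06, 0, 0, 0.015, 0, 0, 0, 0.06, 0, 0, 0.014, 0, 0, 0, 0.06, 0, 0, 0, 0, 0, 0, 0.06]
}}

```text
t: 3.47
ee_pos: [566.9, 198.1, 33.1]
eef_rot: [[-0.972, -0.234, -0.004], [-0.234, 0.972, -0.001], [0.005, 0.0, -1.0]]
contact_force: [-1.0, -0.4, -0.8]
gripper_width: 0.687
gripper_force: 0.0
```

Call:
{"api": "step_arm", "payload": {
  "rows": [0, 0, 0, 0, 0, 0, 0.014, 0, 0, 0, 0, 0, 0, 0.014, 0, 0, 0, 0, 0, 0, 0.014, 0, 0, 0, 0, 0, 0, 0.014, 0, 0, 0, 0, 0, 0, 0.014, 0, 0, 0, 0, 0, 0, 0.014]
}}

```text
t: 3.97
ee_pos: [570.1, 198.6, 36.4]
eef_rot: [[-0.972, -0.233, 0.001], [-0.233, 0.972, 0.0], [-0.001, -0.0, -1.0]]
contact_force: [0.3, 0.4, -0.3]
gripper_width: 0.32
gripper_force: 0.0
```

Call:
{"api": "step_arm", "payload": {
  "rows": [0, 0, 0, 0, 0, 0, 0.01, 0, 0, 0, 0, 0, 0, 0.01, 0, 0, 0, 0, 0, 0, 0.01, 0, 0, 0, 0, 0, 0, 0.01]
}}

```text
t: 4.3
ee_pos: [569.8, 198.5, 35.9]
eef_rot: [[-0.972, -0.233, 0.0], [-0.233, 0.972, 0.0], [-0.0, 0.0, -1.0]]
contact_force: [0.1, 0.5, 2.4]
gripper_width: 0.204
gripper_force: 30.0
```

Call:
{"api": "step_arm", "payload": {
  "rows": [0, 0.008, 0, 0, 0, 0, 0.01, 0, 0.012, 0, 0, 0, 0, 0.01, 0, 0.012, 0, 0, 0, 0, 0.01, 0, 0.012, 0, 0, 0, 0, 0.01, 0, 0.012, 0, 0, 0, 0, 0.01, 0, 0.01, 0, 0, 0, 0, 0.01, 0, 0.0055, 0, 0, 0, 0, 0.01, 0, 0, 0, 0, 0, 0, 0.01, 0, 0, 0, 0, 0, 0, 0.01]
}}

```text
t: 5.05
ee_pos: [552.6, 269.2, 35.9]
eef_rot: [[-0.972, -0.234, -0.0], [-0.234, 0.972, 0.001], [-0.0, 0.001, -1.0]]
contact_force: [-3.2, 2.1, 5.6]
gripper_width: 0.203
gripper_force: 30.0
```

Call:
{"api": "step_arm", "payload": {
  "rows": [0, 0, 0, 0, 0, 0, 0.01, 0, 0, 0, 0, 0, 0, 0.05, 0, 0, 0, 0, 0, 0, 0.05, 0, 0, 0, 0, 0, 0, 0.05, 0, 0, 0, 0, 0, 0, 0.05, 0, 0, 0, 0, 0, 0, 0.05]
}}

```text
t: 5.55
ee_pos: [552.8, 267.7, 35.4]
eef_rot: [[-0.972, -0.233, -0.0], [-0.233, 0.972, -0.0], [0.0, -0.0, -1.0]]
contact_force: [-0.2, 0.4, 0.1]
gripper_width: 0.494
gripper_force: 0.0
```

Call:
{"api": "step_arm", "payload": {
  "rows": [0, 0, -0.025, 0, 0, 0, 0.05, 0, 0, -0.03, 0, 0, 0, 0.06, -0.01, 0, -0.035, 0, 0, 0, 0.07, -0.02, 0, -0.035, 0, 0, 0, 0.07, -0.01, 0, -0.03, 0, 0, 0, 0.07, 0, 0, 0, 0, 0, 0, 0.07, 0, 0, 0, 0, 0, 0, 0.07, 0, 0, 0, 0, 0, 0, 0.07, 0, 0, 0, 0, 0, 0, 0.07]
}}

```text
t: 6.3
ee_pos: [590.4, 276.8, 188.5]
eef_rot: [[-0.972, -0.233, -0.004], [-0.233, 0.972, -0.001], [0.004, -0.0, -1.0]]
contact_force: [0.0, 0.3, -1.0]
gripper_width: 0.796
gripper_force: 0.0
```

```bash
python3 - <<'E'
from h import *
s=wrist();P=cloud(s);Z=P[...,2];y=np.array([-.2334,.9724]);c=[]
for h0,h1,g in((52,68,(551.5,268)),(38,46,(585,276))):
    q=(np.hypot(P[...,0]-g[0],P[...,1]-g[1])<20)&(Z>h0)&(Z<h1);m=cv2.minAreaRect(P[q][:,:2].astype(np.float32));print(q.sum(),m);c.append(np.array(m[0]))
print("knob-marker along y",(c[0]-c[1])@y)
# tote from the top camera, now unobstructed
s=eyes.snapshot("top");P=cloud(s);Z=P[...,2];d=lambda x,y,r:np.hypot(P[...,0]-x,P[...,1]-y)<r
q=d(467,-138,120)&(Z>108)&(Z<130);m=cv2.minAreaRect(P[q][:,:2].astype(np.float32));print("handle",q.sum(),m,np.median(P[q],0))
s=eyes.snapshot("scene");P=cloud(s);Z=P[...,2];q=d(467,-138,120)&(Z>108)&(Z<130);m=cv2.minAreaRect(P[q][:,:2].astype(np.float32));print("handle",q.sum(),m,np.median(P[q],0))
a=plan([480,-60,250],down(124))
E
```

```text
654 ((551.882080078125, 268.8775329589844), (24.212749481201172, 17.350563049316406), 13.247519493103027)
107 ((584.7721557617188, 275.9138488769531), (15.702781677246094, 4.498559474945068), 13.498589515686035)
knob-marker along y 0.8344300659179682
handle 399 ((469.8932800292969, -135.78033447265625), (199.49061584472656, 19.84817123413086), 34.8917236328125) [ 468.71732482 -135.48478427  117.41882146]
handle 524 ((468.94329833984375, -133.28660583496094), (198.69992065429688, 21.869384765625), 35.58674240112305) [ 472.05879978 -133.60452144  116.71670807]
n 10 row [ 0.0234 -0.0269 -0.0061] [ 0.     -0.0003 -0.0358]
```

The knob reads 0.8 mm from the marker. The handle bar centre is about (469.7,-135,105) with its axis at 35°. Its length is 199 mm and its top is at 117 mm, both as specified. Now going to the handle.

```bash
python3 - <<'E'
from h import *
a=plan([469.7,-135,200],down(-55),27)
E
```

```text
n 27 row [-0.0162 -0.0154 -0.0004] [-0.0002 -0.      0.1025]
```

```bash
python3 - <<'E'
from h import *
a=plan([469.7,-135,200],down(103.5),14);a=plan([469.7,-135,200],down(-55),24,a)
E
```

```text
n 14 row [ 0.0153 -0.0266 -0.0008] [-0.     -0.0002 -0.    ]
n 24 row [ 0. -0.  0.] [0.     0.     0.1153]
```

Call:
{"api": "step_arm", "payload": {
  "rows": [0.0153, -0.0266, -0.0008, 0, 0, 0, 0.07, 0.0153, -0.0266, -0.0008, 0, 0, 0, 0.07, 0.0153, -0.0266, -0.0008, 0, 0, 0, 0.07, 0.0153, -0.0266, -0.0008, 0, 0, 0, 0.07, 0.0153, -0.0266, -0.0008, 0, 0, 0, 0.07, 0.0153, -0.0266, -0.0008, 0, 0, 0, 0.07, 0.0153, -0.0266, -0.0008, 0, 0, 0, 0.07]
}}

```text
t: 7.03
ee_pos: [530.0, 70.1, 195.6]
eef_rot: [[-0.972, -0.234, -0.001], [-0.234, 0.972, -0.0], [0.001, 0.0, -1.0]]
contact_force: [-0.1, -0.4, 0.4]
gripper_width: 0.808
gripper_force: 0.0
```

Call:
{"api": "step_arm", "payload": {
  "rows": [0.0153, -0.0266, -0.0008, 0, 0, 0, 0.07, 0.0153, -0.0266, -0.0008, 0, 0, 0, 0.07, 0.0153, -0.0266, -0.0008, 0, 0, 0, 0.07, 0.0153, -0.0266, -0.0008, 0, 0, 0, 0.07, 0.0153, -0.0266, -0.0008, 0, 0, 0, 0.07, 0.0153, -0.0266, -0.0008, 0, 0, 0, 0.07, 0.0153, -0.0266, -0.0008, 0, 0, 0, 0.07]
}}

```text
t: 7.62
ee_pos: [469.3, -135.8, 201.4]
eef_rot: [[-0.972, -0.233, -0.001], [-0.233, 0.972, 0.0], [0.001, 0.001, -1.0]]
contact_force: [0.7, -0.6, -0.2]
gripper_width: 0.803
gripper_force: 0.0
```

Call:
{"api": "step_arm", "payload": {
  "rows": [0, 0, 0, 0, 0, 0.1153, 0.07, 0, 0, 0, 0, 0, 0.1153, 0.07, 0, 0, 0, 0, 0, 0.1153, 0.07, 0, 0, 0, 0, 0, 0.1153, 0.07, 0, 0, 0, 0, 0, 0.1153, 0.07, 0, 0, 0, 0, 0, 0.1153, 0.07, 0, 0, 0, 0, 0, 0.1153, 0.07, 0, 0, 0, 0, 0, 0.1153, 0.07]
}}

```text
t: 8.28
ee_pos: [469.9, -134.5, 201.2]
eef_rot: [[-0.77, 0.639, -0.001], [0.639, 0.77, 0.001], [0.001, -0.0, -1.0]]
contact_force: [0.8, 0.4, -0.7]
gripper_width: 0.804
gripper_force: 0.0
```

Call:
{"api": "step_arm", "payload": {
  "rows": [0, 0, 0, 0, 0, 0.1153, 0.07, 0, 0, 0, 0, 0, 0.1153, 0.07, 0, 0, 0, 0, 0, 0.1153, 0.07, 0, 0, 0, 0, 0, 0.1153, 0.07, 0, 0, 0, 0, 0, 0.1153, 0.07, 0, 0, 0, 0, 0, 0.1153, 0.07, 0, 0, 0, 0, 0, 0.1153, 0.07, 0, 0, 0, 0, 0, 0.1153, 0.07]
}}

```text
t: 8.95
ee_pos: [469.9, -134.5, 201.2]
eef_rot: [[0.044, 0.999, -0.001], [0.999, -0.044, 0.001], [0.0, -0.001, -1.0]]
contact_force: [-0.5, -0.1, -0.5]
gripper_width: 0.803
gripper_force: 0.0
```

Call:
{"api": "step_arm", "payload": {
  "rows": [0, 0, 0, 0, 0, 0.1153, 0.07, 0, 0, 0, 0, 0, 0.1153, 0.07, 0, 0, 0, 0, 0, 0.1153, 0.07, 0, 0, 0, 0, 0, 0.1153, 0.07, 0, 0, 0, 0, 0, 0.1153, 0.07, 0, 0, 0, 0, 0, 0.1153, 0.07, 0, 0, 0, 0, 0, 0.1153, 0.07, 0, 0, 0, 0, 0, 0.1153, 0.07, 0, 0, 0, 0, 0, 0, 0.07, 0, 0, 0, 0, 0, 0, 0.07]
}}

```text
t: 9.78
ee_pos: [470.1, -134.6, 201.4]
eef_rot: [[0.818, 0.576, -0.001], [0.576, -0.818, 0.0], [-0.001, -0.001, -1.0]]
contact_force: [0.5, -0.0, -0.8]
gripper_width: 0.803
gripper_force: 0.0
```

```bash
python3 - <<'E'
from h import *
st=monitor.get_state();print(st["ee_pos"],st["q"])
s=wrist();P=cloud(s);Z=P[...,2];q=(np.hypot(P[...,0]-469,P[...,1]+135)<115)&(Z>108)&(Z<122)
m=cv2.minAreaRect(P[q][:,:2].astype(np.float32));print("handle",q.sum(),m,np.median(P[q],0))
a=plan([469.7,-135,86],down(-55),4)
E
```

```text
[ 470.05786776 -134.56415196  201.38519937] [-2.52254481e+01 -5.30570286e+00  1.08594338e+02 -3.48875203e-04
  7.67697521e+01  2.96373033e+01]
handle 5675 ((469.4820251464844, -133.66180419921875), (198.4834747314453, 18.032840728759766), 34.84810256958008) [ 491.89914038 -118.04827197  116.18117358]
n 4 row [-0.0001  0.      0.0289] [-0.0002  0.0001  0.0007]
```

Call:
{"api": "step_arm", "payload": {
  "rows": [0, 0, 0.03, 0, 0, 0, 0.07, 0, 0, 0.03, 0, 0, 0, 0.07, 0, 0, 0.03, 0, 0, 0, 0.07, 0, 0, 0.025, 0, 0, 0, 0.07, 0, 0, 0, 0, 0, 0, 0.07, 0, 0, 0, 0, 0, 0, 0.01, 0, 0, 0, 0, 0, 0, 0.01, 0, 0, 0, 0, 0, 0, 0.01, 0, 0, 0, 0, 0, 0, 0.01, 0, 0, 0, 0, 0, 0, 0.01]
}}

```text
t: 10.67
ee_pos: [471.5, -135.3, 88.5]
eef_rot: [[0.82, 0.573, 0.003], [0.573, -0.82, -0.001], [0.001, 0.002, -1.0]]
contact_force: [-0.5, -0.5, 0.4]
gripper_width: 0.51
gripper_force: 0.0
```

Call:
{"api": "step_arm", "payload": {
  "rows": [0, 0, 0, 0, 0, 0, 0.01, 0, 0, 0, 0, 0, 0, 0.01, 0, 0, 0, 0, 0, 0, 0.01, 0, 0, 0, 0, 0, 0, 0.01, 0, 0, 0, 0, 0, 0, 0.01, 0, 0, 0, 0, 0, 0, 0.01]
}}

```text
t: 11.17
ee_pos: [470.2, -134.5, 87.0]
eef_rot: [[0.82, 0.573, -0.001], [0.573, -0.82, 0.001], [-0.0, -0.001, -1.0]]
contact_force: [-1.9, 2.6, 3.3]
gripper_width: 0.206
gripper_force: 30.0
```

Gripped at 17.9 mm, which matches the bar width. Lifting gently.

Call:
{"api": "step_arm", "payload": {
  "rows": [0, 0, -0.008, 0, 0, 0, 0.01, 0, 0, -0.015, 0, 0, 0, 0.01, 0, 0, -0.025, 0, 0, 0, 0.01, 0, 0, -0.03, 0, 0, 0, 0.01, 0, 0, -0.03, 0, 0, 0, 0.01, 0, 0, -0.03, 0, 0, 0, 0.01, 0, 0, -0.025, 0, 0, 0, 0.01, 0, 0, -0.015, 0, 0, 0, 0.01, 0, 0, -0.01, 0, 0, 0, 0.01, 0, 0, 0, 0, 0, 0, 0.01]
}}

```text
t: 12.0
ee_pos: [471.3, -135.3, 277.1]
eef_rot: [[0.82, 0.573, 0.003], [0.573, -0.82, -0.002], [0.002, 0.003, -1.0]]
contact_force: [0.7, 0.0, -3.9]
gripper_width: 0.204
gripper_force: 30.0
```

Call:
{"api": "step_arm", "payload": {
  "rows": [0, 0, 0, 0.04, 0, 0, 0.01, 0, 0, 0, 0.06, 0, 0, 0.01, 0, 0, 0, 0.07, 0, 0, 0.01, 0, 0, 0, 0.08, 0, 0, 0.01, 0, 0, 0, 0.08, 0, 0, 0.01, 0, 0, 0, 0.08, 0, 0, 0.01, 0, 0, 0, 0.07, 0, 0, 0.01, 0, 0, 0, 0.05, 0, 0, 0.01, 0, 0, 0, 0.03, 0, 0, 0.01, 0, 0, 0, 0, 0, 0, 0.01]
}}

```text
t: 12.83
ee_pos: [470.0, -135.2, 272.1]
eef_rot: [[0.82, 0.482, -0.307], [0.572, -0.694, 0.438], [-0.002, -0.535, -0.845]]
contact_force: [0.5, -1.5, -5.3]
gripper_width: 0.202
gripper_force: 30.1
```

Call:
{"api": "step_arm", "payload": {
  "rows": [0, 0, 0, 0, 0, 0, 0.01, 0, 0, 0, 0, 0, 0, 0.01, 0, 0, 0, 0, 0, 0, 0.01, 0, 0, 0, 0, 0, 0, 0.01]
}}

```text
t: 13.17
ee_pos: [470.5, -134.5, 275.6]
eef_rot: [[0.819, 0.486, -0.303], [0.573, -0.695, 0.434], [0.0, -0.53, -0.848]]
contact_force: [-0.3, -0.4, -4.3]
gripper_width: 0.203
gripper_force: 30.0
```

```bash
python3 - <<'E'
from h import *
st=monitor.get_state();print(st["q"])
s=eyes.snapshot("scene");t=eyes.snapshot("top")
a=cv2.resize(s["img"][110:330,130:330],(400,440));b=cv2.resize(t["img"][120:320,220:400],(396,440));cv2.imwrite("pics/t1.png",np.hstack([a,b]))
E
```

```text
[-33.2967851   14.68101568  84.92077529  12.07397889 110.08457969
  22.86777651]
```

View pics/t1.png

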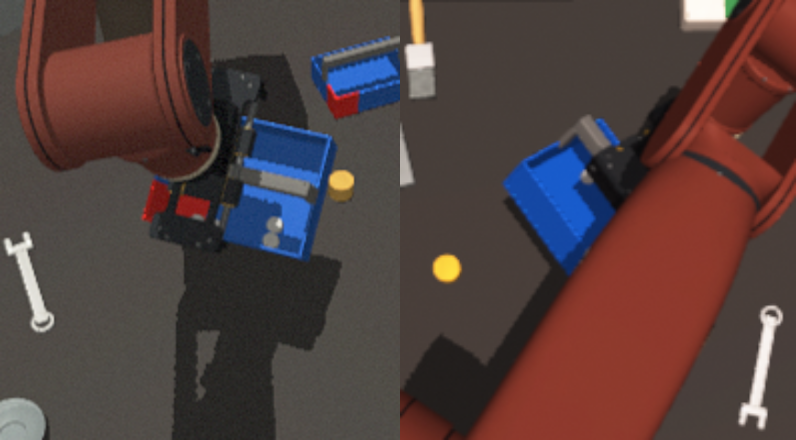

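The discs have slid to the +y wall (left half: (275,225), (270,240), (200,215)). Next I'll swing the tilt mainly towards +x and keep some y tilt.

```bash
python3 - <<'E'
from h import *
th,ps=np.deg2rad(40),np.deg2rad(25)
R=down(-55)@Ro.from_rotvec(th*np.array([np.sin(ps),np.cos(ps),0])).as_matrix()
plan([470,-135,280],R,9)
E
```

```text
n 9 row [ 0.0001 -0.0002 -0.0005] [-0.0272  0.0674 -0.0194]
```

Call:
{"api": "step_arm", "payload": {
  "rows": [0, 0, 0, -0.0272, 0.0674, -0.0194, 0.01, 0, 0, 0, -0.0272, 0.0674, -0.0194, 0.01, 0, 0, 0, -0.0272, 0.0674, -0.0194, 0.01, 0, 0, 0, -0.0272, 0.0674, -0.0194, 0.01, 0, 0, 0, -0.0272, 0.0674, -0.0194, 0.01, 0, 0, 0, -0.0272, 0.0674, -0.0194, 0.01, 0, 0, 0, -0.0272, 0.0674, -0.0194, 0.01, 0, 0, 0, -0.0272, 0.0674, -0.0194, 0.01, 0, 0, 0, -0.0272, 0.0674, -0.0194, 0.01, 0, 0, 0, 0, 0, 0, 0.01]
}}

```text
t: 14.1
ee_pos: [468.6, -134.4, 273.8]
eef_rot: [[0.715, 0.621, 0.322], [0.387, -0.734, 0.557], [0.582, -0.274, -0.765]]
contact_force: [-1.2, -0.6, -4.6]
gripper_width: 0.203
gripper_force: 30.0
```

Call:
{"api": "step_arm", "payload": {
  "rows": [0, 0, 0, 0, 0, 0, 0.01, 0, 0, 0, 0, 0, 0, 0.01, 0, 0, 0, 0, 0, 0, 0.01, 0, 0, 0, 0, 0, 0, 0.01, 0, 0, 0, 0, 0, 0, 0.01, 0, 0, 0, 0, 0, 0, 0.01]
}}

```text
t: 14.6
ee_pos: [470.7, -134.6, 275.0]
eef_rot: [[0.714, 0.623, 0.32], [0.39, -0.733, 0.557], [0.582, -0.273, -0.766]]
contact_force: [-0.1, -0.1, -4.5]
gripper_width: 0.204
gripper_force: 30.0
```

```bash
python3 - <<'E'
from h import *
st=monitor.get_state();print(np.round(st["q"],1))
s=eyes.snapshot("scene");w=wrist()
np.savez("pics/w3",**{k:w[k] for k in("img","z_map","intrinsics","R","t")})
a=cv2.resize(s["img"][130:300,150:330],(400,378),interpolation=cv2.INTER_CUBIC);b=cv2.resize(w["img"],(400,378));cv2.imwrite("pics/t2.png",np.hstack([a,b]))
E
```

```text
[-51.3  -5.4 109.4  36.8  92.5  -0.2]
```

View pics/t2.png

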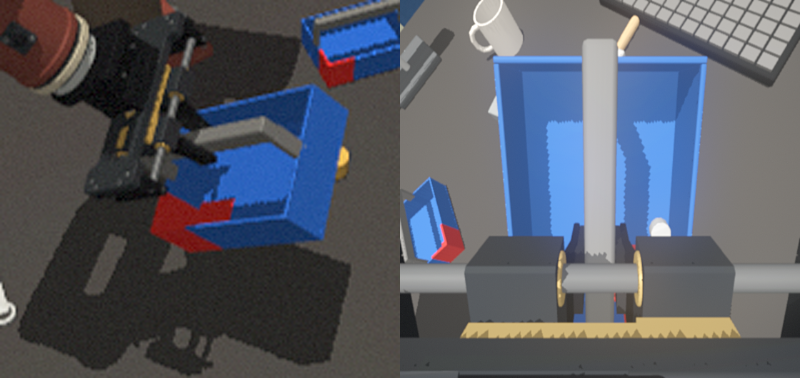

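Scene view (left half): no discs show; they are hidden behind the near +y and red walls. Wrist view (right half): one disc at (659,230). I'll work out its place in the tote and fit the tote's floor.

```bash
cat > chk.py <<'E'
from h import *
st=monitor.get_state();R=np.array(st["eef_rot"]);p=np.array(st["ee_pos"])
# tote frame nominal: x=-tool x, y=tool y, z=-tool z; bar centre at the grasp point
Rt=np.c_[-R[:,0],R[:,1],-R[:,2]];o=p-18.7*R[:,2]-105*Rt[:,2]
def rep(s,n):
    q=(cloud(s)-o)@Rt;q[s["z_map"]<=0]=1e4;hsv=cv2.cvtColor(s["img"],cv2.COLOR_BGR2HSV)
    f=(abs(q[...,0])<85)&(abs(q[...,1])<62)&(abs(q[...,2]-4)<40)&(hsv[...,1]>150)&(hsv[...,0]>95)&(hsv[...,0]<130)
    if f.sum()>50:
        X=q[f];c=np.median(X,0);x=X[abs(X[:,2]-c[2])<15];k=np.linalg.lstsq(np.c_[x[:,:2],np.ones(len(x))],x[:,2],rcond=None)[0];print(n,"floor",f.sum(),k.round(3))
    d=(abs(q[...,0])<110)&(abs(q[...,1])<78)&(q[...,2]>-10)&(q[...,2]<45)&(hsv[...,1]<70)&(s["img"].min(-1)>110)
    N,l,S,_=cv2.connectedComponentsWithStats(d.astype(np.uint8))
    for i in range(1,N):
        if S[i,4]>12: print(n,"disc",S[i].tolist(),np.median(q[l==i],0).round())
E
cat > c1.py <<'E'
from chk import *
rep(wrist(),"wrist");rep(eyes.snapshot("scene"),"scene");rep(eyes.snapshot("top"),"top")
E
python3 c1.py
```

```text
wrist floor 4560 [5.000e-03 2.000e-03 2.797e+00]
wrist disc [349, 242, 31, 20, 498] [23. 60. 15.]
wrist disc [243, 358, 17, 1, 17] [ 98. -20.  32.]
wrist disc [300, 358, 14, 1, 14] [97. 20. 32.]
scene floor 966 [4.000e-03 1.000e-03 3.541e+00]
top floor 1075 [ 4.000e-03 -0.000e+00  4.498e+00]
```

The tote hasn't slipped in the grip. The visible disc is about 74 mm from the corner, which fits the end of a row of four along the wall. To confirm the other three, I'll turn the tote about the vertical so the red corner faces the scene camera.

Call:
{"api": "step_arm", "payload": {
  "rows": [0, 0, 0, 0.023, -0.0107, -0.03, 0.01, 0, 0, 0, 0.0457, -0.0214, -0.0601, 0.01, 0, 0, 0, 0.0457, -0.0214, -0.0601, 0.01, 0, 0, 0, 0.0457, -0.0214, -0.0601, 0.01, 0, 0, 0, 0.0457, -0.0214, -0.0601, 0.01, 0, 0, 0, 0.0457, -0.0214, -0.0601, 0.01, 0, 0, 0, 0.0457, -0.0214, -0.0601, 0.01, 0, 0, 0, 0.0457, -0.0214, -0.0601, 0.01, 0, 0, 0, 0.023, -0.0107, -0.03, 0.01, 0, 0, 0, 0, 0, 0, 0.01]
}}

```text
t: 15.68
ee_pos: [471.2, -134.6, 274.7]
eef_rot: [[0.348, 0.935, -0.069], [0.735, -0.226, 0.64], [0.582, -0.273, -0.766]]
contact_force: [-0.2, 0.3, -4.2]
gripper_width: 0.208
gripper_force: 30.0
```

Call:
{"api": "step_arm", "payload": {
  "rows": [0, 0, 0, 0, 0, 0, 0.01, 0, 0, 0, 0, 0, 0, 0.01, 0, 0, 0, 0, 0, 0, 0.01, 0, 0, 0, 0, 0, 0, 0.01, 0, 0, 0, 0, 0, 0, 0.01, 0, 0, 0, 0, 0, 0, 0.01]
}}

```text
t: 16.18
ee_pos: [470.3, -134.9, 275.1]
eef_rot: [[0.35, 0.934, -0.067], [0.734, -0.229, 0.639], [0.582, -0.273, -0.766]]
contact_force: [0.2, 0.2, -2.8]
gripper_width: 0.203
gripper_force: 30.0
```

```bash
python3 c1.py; python3 - <<'E'
from h import *
s=eyes.snapshot("scene");t=eyes.snapshot("top")
a=cv2.resize(s["img"][130:300,150:330],(400,378),interpolation=cv2.INTER_CUBIC);b=cv2.resize(t["img"][140:310,230:410],(400,378),interpolation=cv2.INTER_CUBIC);cv2.imwrite("pics/t3.png",np.hstack([a,b]))
E
```

```text
wrist floor 4674 [0.005 0.003 2.705]
wrist disc [349, 242, 31, 20, 500] [23. 60. 15.]
wrist disc [243, 358, 17, 1, 17] [ 97. -20.  32.]
wrist disc [300, 358, 14, 1, 14] [97. 20. 32.]
scene floor 1346 [ 4.000e-03 -1.000e-03  3.066e+00]
top floor 908 [3.000e-03 1.000e-03 4.861e+00]
```

View pics/t3.png

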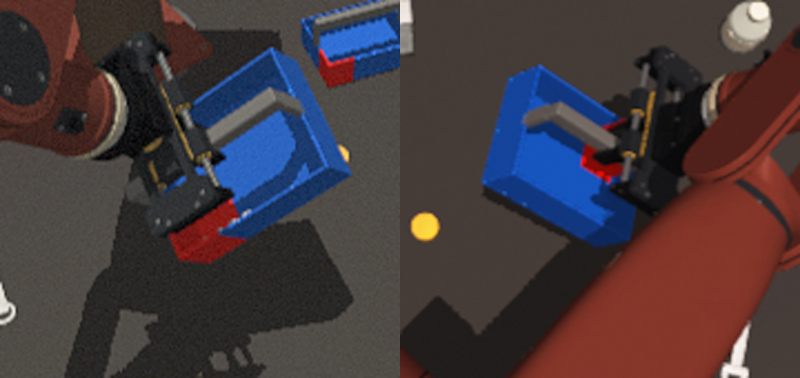

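Scene view (left half): pale disc tops just show over the near wall at about (215,213) and (238,208–222), by the red patch. I'll put those pixels into tote coordinates.

```bash
python3 - <<'E'
from chk import *
s=eyes.snapshot("scene");q=(cloud(s)-o)@Rt;q[s["z_map"]<=0]=1e4
hsv=cv2.cvtColor(s["img"],cv2.COLOR_BGR2HSV)
m=(abs(q[...,0])<100)&(q[...,1]>30)&(q[...,1]<80)&(q[...,2]>-5)&(q[...,2]<58)&(hsv[...,1]<110)
N,l,S,c=cv2.connectedComponentsWithStats(m.astype(np.uint8),connectivity=4)
for i in range(1,N):
    if S[i,4]>1: print(S[i].tolist(),np.median(q[l==i],0).round(),s["img"][l==i].mean(0).round())
cam=Rt.T@(-np.array(s["R"]).T@s["t"]-o);print("cam in tote",cam.round())
for x in(26,46,66,86):
    X=o+Rt@np.array([x,61,16.]);e=np.array(s["R"])@X+s["t"];u=s["intrinsics"]@e;u=u[:2]/u[2];k=cam-[x,61,16];f=(71-61)/k[1]
    v=tuple(np.round(u).astype(int));print(x,v,"height where ray crosses wall plane",16+f*k[2],"x",x+f*k[0],s["img"][v[1],v[0]],hsv[v[1],v[0]])
b=cv2.resize(s["img"][205:255,210:280],(784,560),interpolation=cv2.INTER_NEAREST);cv2.imwrite("pics/t4.png",b)
E
```

```text
[302, 195, 1, 3, 3] [-99.  42.   2.] [125. 119. 129.]
[303, 198, 1, 2, 2] [-99.  50.   5.] [144. 120. 128.]
[304, 200, 1, 2, 2] [-99.  55.   4.] [140. 117. 126.]
[259, 224, 4, 3, 7] [26. 52. 14.] [163. 145. 137.]
[255, 228, 2, 1, 2] [43. 52. 15.] [ 98. 106. 156.]
[248, 233, 1, 2, 2] [57. 62. 36.] [ 92.  86. 104.]
cam in tote [-381.  379.  878.]
26 (np.int64(262), np.int64(228)) height where ray crosses wall plane 43.070299415292006 x 13.224057304443074 [90 46 16] [108 210  90]
46 (np.int64(256), np.int64(232)) height where ray crosses wall plane 43.070299415292006 x 32.59584323191425 [93 48 24] [110 189  93]
66 (np.int64(249), np.int64(236)) height where ray crosses wall plane 43.070299415292006 x 51.967629159385424 [ 24  22 105] [179 202 105]
86 (np.int64(243), np.int64(239)) height where ray crosses wall plane 43.070299415292006 x 71.3394150868566 [ 23  21 118] [179 210 118]
```

View pics/t4.png

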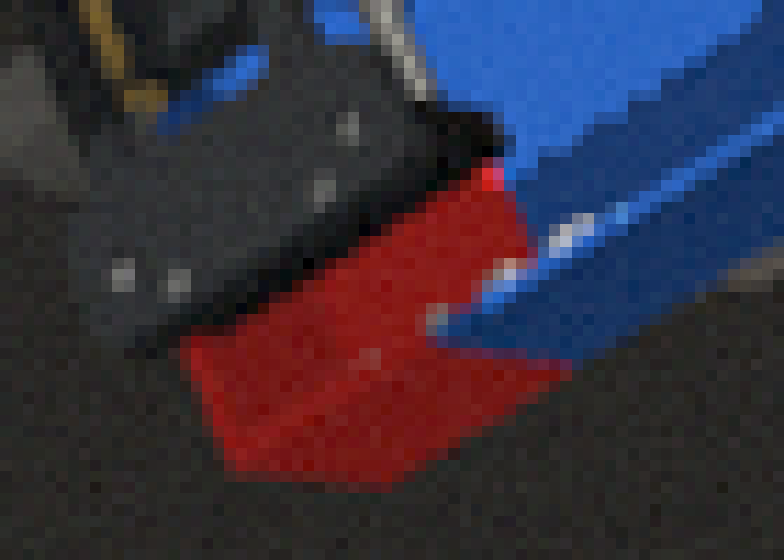

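The crop shows four evenly spaced pale disc tops along the wall, at (570,235), (505,270), (437,315) and (370,358). So all four lie in a row from the red corner, and the farthest is 71–74 mm from it, under the 80 mm limit. The arm is still, so I'm handing in.

```bash
python3 -c "
from rig import *
print(close_job())"
```

```text
the job is handed in; nothing more can be done
None
```

I handed the job in with the dimmer knob measured 0.8 mm from the marker and the tote held up, tilted about 40°, with all four samples in a row at its red corner (the farthest 71–74 mm away, limit 80); no verdict came back.

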